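# Unscrew the water filter's cap

## Robot

A 6-joint arm with a two-finger parallel gripper is mounted at the origin on a cart in front of the work surface, level with it; the furniture and walls round the work are solid. World frame = base frame: x ahead of the robot, y to its left, z up, the work surface at z = 0. Lengths are in m, angles in rad, forces in N, time in s.
With the tool pointing down it reaches from about 0.15 to 0.775 m from the base axis. Payload 6.1 kg.
Tool frame: the origin (TCP) lies at the very end of the fingers, on their centre line; the grasp point (between the pads) lies 19 mm behind it; y points along the fingers, x is the direction in which the jaws open and shut, and the axes are right-handed (so a half turn about y gives the same grasp; the last joint's range is limited). The gripper opens to 85 mm and grips with 20 to 120 N. Pads are 22 mm wide; open, the fingers measure 114 mm over their backs; the gripper's body (76 mm by 85 mm) begins 54 mm behind the grasp point. The pads swing forward as they close: fully open they stand 13 mm farther back than shut.
Start: joints at [-1.349, 0.126, -0.04, 1.405, 0, 1.571], TCP at [0.115, -0.512, 0.195] pointing down, gripper open.
Joint ranges: [-2.72, 2.72], [-0.95, 1.95], [-1.27, 1.35], [-1.78, 2.02], [-1.46, 1.47], [-3.14, 3.14]. Speed limits (rad/s): [2.39, 2.39, 3.01, 3.14, 3.14, 3.14].

## Interface

Orientations are given as a 3x3 rotation matrix whose columns are the frame's x, y, z axes.
In Python, from bench import get_obs, snapshot, camera_params, job_done, find_in, pinpoint gives the robot as it stands.
- The arm moves only by the shell command python3 -m crank 'ROWS' [FORCE]. ROWS is JSON, a list of rows, each a list of 7 numbers: the turn, a rotation vector about the world's x, y, z scaled (see below), then the shift along the world's x, y, z scaled (see below), then the gripper's target within -1 to 1 (shut at 1, half-way at 0, fully open at -1). In form: [[wx, wy, wz, dx, dy, dz, fingers], ...]. A call has 1 to 12 rows; each row is the pose to reach, as a shift and turn from the pose commanded when the call began, turning the shorter way round; what a row does not reach only later rows make up. The controller multiplies each number of a shift by 0.15 m and each number of a turn by 360 degrees. A row lasts 1/10 s, in which the tool goes at most 50 mm and 8.59 degrees, less where a joint would pass 70% of its speed; a pose out of reach is approached as far as the arm can. A call with a number of a shift or a turn outside -1 to 1 is refused whole. A call with a gripper value outside its range is refused whole. The fingers move at their own pace and stop on an object; FORCE is the grip in N (left out, the last holds). Time passes only in rows, so rows that repeat a pose let the fingers close. It gives the time, the measured TCP pose, the force and the opening at its end, in the units of the state.
- get_obs(): the state, without advancing time (a new reading comes with each control period).
- snapshot(name): name is "scene" or "side" or "wrist"; returns (picture, depth): 420x560x3 uint8, blue, green, red; 420x560 float32, m along the optical axis (not along the pixel's ray), 0 where there is no reading.
- camera_params(name): a dict with "vertical_fov" (degrees; the focal length in pixels is half the picture's height over the tangent of half this angle, whatever the lens; pixels are square), "cx", "cy" (the principal point, pixels), "world_to_cam" (4x4, takes a point from world to camera coordinates). Camera axes: x right, y down, z forward; pixel columns grow to the right and rows downward; lengths in m; the calibration is good to about 2 mm. A picture is of the moment at which its call begins: read the wrist's pose just before it. camera_params takes no time and is no camera call; for the wrist camera it gives the pose at the moment of the call.
- job_done(): hands the job in, once; it reports no verdict.
Trained networks look in the newest picture that a camera, given by its name, has taken for a name from the list of things; names that differ only in an ending like _2 or _b are one class to them, and where a whole thing is asked for, a point or a joint stands for the part that bears it (a point fixed in the world has none). Each returns a list of dicts, best first, with "p" (0 to 1); they miss things now and then, are a little off and sometimes report something else, mostly with a low value. They report only what shows in the picture. A call takes as long as a camera call.
- find_in(camera, query): "box" ([centre column, centre row, width, height] in pixels, round what is visible of it).
- pinpoint(camera, query): "location" ([column, row] in pixels: a listed point, or the origin of a listed thing).
The state is a dict: "time_s": time; "joints": joint angles; "joint_velocities": joint speeds; "tau": joint torques, N m; "position": TCP position; "tcp_rot": TCP orientation; "force": force on the tool from outside, world axes, zero at the start; "torque": the same for the moment, N m; "opening": finger opening in m.
Only numpy, scipy, OpenCV 4.12 (cv2) and the standard library are available. Lean on these libraries where they do the work, as an engineer would, in place of code of your own. Each camera call takes 0.05 s, during which the arm holds its last target.

## Task

The water filter beside the sink is due for a new cartridge. Unscrew the black cap from the blue filter housing by turning it anticlockwise, regrasping as often as needed and without forcing the thread, then lift it clear and set it down, right way up and flat, inside the white tray. Leave the other things on the bench where they are.

Things in the scene. Friction and masses are not known exactly. Their poses are not given: they have to be found in the camera images.
- cap: Black plastic screw cap, loose, about 0.12 kg, white index marks on top. Skirt 76 mm diameter, 35 mm high, open below; on it a round ribbed grip 44 mm diameter, 30 mm high (cap 65 mm high in all). Origin: centre of the skirt's underside; z up along the thread axis. It starts screwed home on the filter housing, origin about 90 mm above the worktop.
- cap_grip (a point): Point on the cap's axis, 50 mm above the cap's origin: half way up the round grip (grip from 35 to 65 mm above the origin).
- filter_housing: Blue filter housing, fixed to the worktop right of the sink, left or right of the tray. Base plate 110 x 110 x 10 mm, round body 90 mm diameter up to 88 mm height, ports out to 58 mm from the axis along its +y and -y at 55 mm height, white threaded neck (64 mm over the thread) up to 118 mm. Origin: centre of the base plate's underside, on the worktop; z up.
- neck_top (a point): Centre of the neck's top, 118 mm above the housing's origin. Coarse right-hand thread: the cap unscrews anticlockwise from above, is pushed up about 4 mm per radian by the thread, and comes free after about 3.6 rad (0.3 more or less) from the start; farther turning does no harm. Play about 2 mm sideways and up and down; it stays put when let go part way.
- tray: Shallow white tray, fixed to the worktop, 125 x 125 mm outside, 18 mm high, walls and floor 4 to 5 mm. Origin: centre of its underside, on the worktop; x and y along its sides.
- jar: Bystander: clear sample jar with turquoise lid, 59 mm diameter, 65 mm high, standing on the worktop close to the water bath. Origin: centre of its underside.
- stopper_b: Bystander: dark rubber stopper, 33 mm diameter, 27 mm high, standing on the worktop close to the water bath. Origin: centre of its underside.
- brush: Bystander: beige scrub brush with a handle, 30 x 86 x 55 mm, on the front edge of the sink. Origin: centre of its underside.

How it is judged:
On the way, in this order (a step that is already met when the one before it is completed fails the run):
1. the cap has risen at least 6 mm on the thread, still upright on the neck (z of cap in the frame of filter_housing between 0.096 and 0.112 m and horizontal distance between cap and filter_housing below 0.006 m and angle between cap's own z axis and vertical below 0.15 rad), for 0.2 s.
2. the cap is lifted clear of the neck (z of cap in the frame of filter_housing above 0.122 m), for 0.1 s.
At the end, for the whole second after the job is handed in: The cap rests, released and still, inside the tray: right way up and flat on the tray's floor (tilt under 0.1 rad, its underside less than 10 mm above the worktop, its centre within 30 mm of the tray's centre along each side) (x of cap in the frame of tray between -0.03 and 0.03 m and y of cap in the frame of tray between -0.03 and 0.03 m and z of cap in the frame of tray below 0.01 m and angle between cap's own z axis and vertical below 0.1 rad and linear speed of cap below 0.02 m/s); the robot touches nothing.
It fails at once if the thread is forced (more than 100 N between cap and housing) (contact force between cap and filter_housing above 100 N).
It fails at once if the cap is dropped or thrown (faster than 0.8 m/s) (linear speed of cap above 0.8 m/s).
It fails at once if a bystander (jar, stopper or brush) is moved by more than 30 mm (distance of any of jar, stopper_b, brush from where it was at the start of the episode above 0.03 m).
It also fails if it takes over 61 s, if anything falls off the work surface, if the arm or the gripper's body presses on something with over 40 N, if the wrist force passes 120 N, or if a joint passes its speed limit or range.

## Working session

There is one attempt and no reset: what is moved stays moved. The work goes in short steps, Python scripts to look and compute and a shell command to move; the robot and the scene stay as the last step left them, time stands still between calls to the robot, and variables do not carry over. Pictures are saved under pics/ and viewed, and the job is handed in when it is done.

```bash
mkdir -p pics; ls
cat > h.py <<'E'
import numpy as np, cv2
from bench import get_obs, snapshot, camera_params, job_done, find_in, pinpoint
def cam(name):
    p=camera_params(name); f=210/np.tan(np.radians(p["vertical_fov"])/2)
    return f,p["cx"],p["cy"],np.array(p["world_to_cam"])
def ray(c,u,v):
    f,cx,cy,T=c; R=T[:3,:3]; t=T[:3,3]
    return -R.T@t, R.T@np.array([(u-cx)/f,(v-cy)/f,1])
def atz(c,u,v,z):
    o,d=ray(c,u,v); return o+d*(z-o[2])/d[2]
def atd(c,u,v,D):
    o,d=ray(c,u,v); return o+d*D
def proj(c,P):
    f,cx,cy,T=c; q=T[:3,:3]@np.array(P)+T[:3,3]; return f*q[0]/q[2]+cx,f*q[1]/q[2]+cy
def cloud(c,dep):
    v,u=np.nonzero(dep>0); D=dep[v,u]; f,cx,cy,T=c
    q=np.c_[(u-cx)/f*D,(v-cy)/f*D,D]; return (q-T[:3,3])@T[:3,:3],u,v
E
python3 - <<'E'
from h import *
np.set_printoptions(precision=4,suppress=True)
for n in ["scene","side","wrist"]:
    c=cam(n); im,d=snapshot(n); cv2.imwrite(f"pics/{n}0.png",im); np.save(f"{n}0.npy",d)
    print(n,c[0],c[1],c[2],-c[3][:3,:3].T@c[3][:3,3])
    for q,z in [("cap",.09),("cap_grip",.14),("neck_top",.118),("filter_housing",0),("tray",0),("jar",0)]:
        for r in pinpoint(n,q)[:2]:
            u,v=r["location"]; print(q,r["p"],u,v,atz(c,u,v,z))
print(get_obs())
E
```

```text
pics
scene 387.43635091879577 281.5654908886705 212.21186504013602 [ 0.1907 -0.663   0.6026]
cap 0.59 291.1 242.1 [ 0.5173 -0.1109  0.09  ]
cap_grip 0.83 290.4 219.6 [ 0.5207 -0.0996  0.14  ]
neck_top 0.5 322.3 239.6 [ 0.5593 -0.1632  0.118 ]
filter_housing 0.75 289.0 274.1 [ 0.5142 -0.1114  0.    ]
tray 0.58 316.5 325.6 [ 0.4913 -0.2613  0.    ]
jar 0.87 400.1 307.8 [ 0.6665 -0.3028  0.    ]
side 489.4314481638061 283.10137358044034 206.50853367414655 [0.0625 0.7596 0.4966]
cap 0.68 307.5 207.9 [ 0.5392 -0.1347  0.09  ]
filter_housing 0.9 305.3 251.3 [ 0.5262 -0.1013  0.    ]
tray 0.86 350.7 227.2 [ 0.4909 -0.2714 -0.    ]
jar 0.49 297.9 210.4 [ 0.6587 -0.3042  0.    ]
jar 0.46 306.0 250.6 [ 0.5265 -0.105   0.    ]
wrist 351.3963317277307 277.55018549664555 206.69736831608193 [ 0.1807 -0.498   0.374 ]
{'time_s': 1.05, 'joints': array([-1.3489,  0.1257, -0.0396,  1.4054, -0.    ,  1.5708]), 'joint_velocities': array([ 0.0009,  0.0016,  0.0003,  0.0029, -0.0002,  0.0006]), 'tau': array([ -0.0022, -43.5707,  35.3103,   0.0012,  -0.0002,   0.    ]), 'position': array([ 0.1155, -0.5121,  0.1951]), 'tcp_rot': array([[ 0.22  , -0.    ,  0.9755],
       [-0.9755, -0.    ,  0.22  ],
       [ 0.    , -1.    , -0.    ]]), 'force': array([0.2932, 0.5477, 0.5898]), 'torque': array([ 0.0326, -0.0353,  0.0428]), 'opening': 0.08526715045670132}
```

View pictures.

View pics/scene0.png

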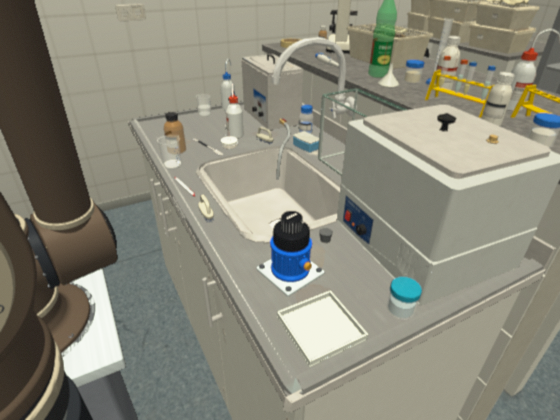

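View pics/side0.png

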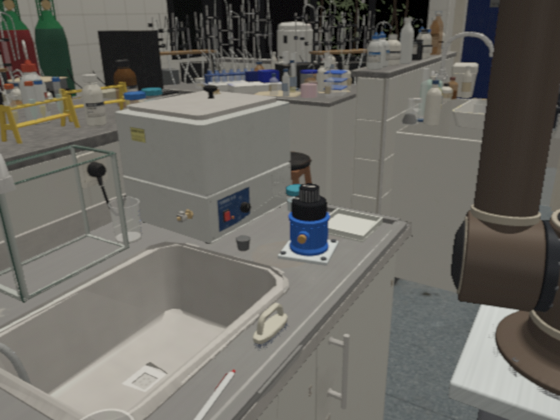

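Run:
```python
from h import *
np.set_printoptions(precision=4,suppress=True)
for n in ["scene","side"]:
    c=cam(n); d=np.load(f"{n}0.npy"); P,u,v=cloud(c,d)
    m=(abs(P[:,0]-.52)<.05)&(abs(P[:,1]+.105)<.05)
    t=m&(P[:,2]>.145)
    print(n,"grip top",t.sum(),P[t].min(0),P[t].max(0),np.median(P[t],0),(P[t].min(0)+P[t].max(0))/2)
    t=m&(abs(P[:,2]-.125)<.006)
    print("skirt top",t.sum(),P[t].min(0),P[t].max(0))
    t=(abs(P[:,0]-.49)<.09)&(abs(P[:,1]+.265)<.09)&(abs(P[:,2]-.018)<.003)
    print("tray rim",t.sum(),P[t].min(0),P[t].max(0))
    t=(np.hypot(P[:,0]-.52,P[:,1]+.105)<.2)&(P[:,2]>.17); print("tall",t.sum(), P[t].min(0) if t.any() else 0,P[t].max(0) if t.any() else 0)
```

```text
scene grip top 271 [ 0.4956 -0.1294  0.1451] [ 0.5385 -0.0868  0.1558] [ 0.5155 -0.1129  0.1537] [ 0.5171 -0.1081  0.1505]
skirt top 417 [ 0.4805 -0.1451  0.119 ] [ 0.5552 -0.0715  0.1308]
tray rim 558 [ 0.4302 -0.334   0.015 ] [ 0.5571 -0.2073  0.0207]
tall 2561 [ 0.6963 -0.1979  0.17  ] [ 0.7196 -0.0377  0.2871]
side grip top 189 [ 0.4967 -0.1255  0.1452] [ 0.5406 -0.0806  0.1558] [ 0.5154 -0.0963  0.1532] [ 0.5186 -0.1031  0.1505]
skirt top 301 [ 0.4821 -0.1428  0.119 ] [ 0.5563 -0.0666  0.1308]
tray rim 188 [ 0.4307 -0.3339  0.0151] [ 0.5562 -0.2029  0.0199]
tall 2151 [ 0.6963 -0.1964  0.17  ] [ 0.7194 -0.038   0.2858]
```

```bash
python3 -m crank '[[0,0,0,0.15,0.15,0.1,-1],[0,0,0.02,0.35,0.35,0.2,-1],[0,0,0.04,0.55,0.55,0.3,-1],[0,0,0.06,0.75,0.75,0.3,-1],[0,0,0.08,0.9,0.9,0.3,-1],[0,0,0.08,0.9,0.9,0.3,-1],[0,0,0.08,0.9,0.9,0.3,-1]]'; python3 -c "
from h import *
print(get_obs()['joints'])"
```

```text
time_s: 1.75
position: [0.2509, -0.3769, 0.2403]
tcp_rot: [[0.663, 0.0, 0.748], [-0.748, -0.001, 0.663], [0.001, -1.0, -0.0]]
force: [0.2, 0.5, 0.5]
opening: 0.0851
[-9.83205896e-01 -6.96303811e-03 -8.27042388e-02  1.49447741e+00
 -3.84798875e-04  1.43312674e+00]
```

```bash
python3 -m crank '[[0,0,0,0.2,0.2,0,-1],[0,0,0,0.4,0.4,0,-1],[0,0,0,0.6,0.6,0,-1],[0,0,0,0.8,0.8,0,-1],[0,0,0,0.95,0.95,0,-1],[0,0,0,0.95,0.95,0,-1],[0,0,0,0.95,0.95,0,-1]]'; python3 -m crank '[[0,0,0,0.2,0.2,0,-1],[0,0,0,0.4,0.4,0,-1],[0,0,0,0.6,0.6,0,-1],[0,0,0,0.75,0.75,0,-1],[0,0,0,0.83,0.85,0,-1],[0,0,0,0.83,0.85,0,-1],[0,0,0,0.83,0.85,0,-1],[0,0,0,0.83,0.85,0,-1]]'
python3 - <<'E'
from h import *
np.set_printoptions(precision=4,suppress=True)
print(get_obs()['joints'])
n="wrist";c=cam(n); im,d=snapshot(n); cv2.imwrite(f"pics/{n}1.png",im); np.save("w1.npy",d)
print(c[3])
for q,z in [("cap",.09),("cap_grip",.14)]:
    for r in pinpoint(n,q)[:2]:
        u,v=r["location"]; print(q,r["p"],u,v,atz(c,u,v,z))
P,u,v=cloud(c,d)
m=(abs(P[:,0]-.52)<.06)&(abs(P[:,1]+.105)<.06)
for lo,hi in [(.150,.160),(.12,.13)]:
    t=m&(P[:,2]>lo)&(P[:,2]<hi); Q=P[t]
    print(t.sum(),np.median(Q[:,2]),cv2.minEnclosingCircle(Q[:,:2].astype(np.float32)))
E
```

```text
time_s: 2.45
position: [0.3929, -0.2352, 0.2398]
tcp_rot: [[0.662, -0.001, 0.749], [-0.749, -0.0, 0.662], [-0.0, -1.0, -0.001]]
force: [-0.1, 0.2, 0.1]
opening: 0.0853
time_s: 3.25
position: [0.5167, -0.1087, 0.2403]
tcp_rot: [[0.661, -0.0, 0.75], [-0.75, -0.0, 0.661], [0.0, -1.0, -0.0]]
force: [-0.1, 0.2, -0.2]
opening: 0.0856
[-0.2071  0.1368  0.0718  1.5058 -0.0004  2.2125]
[[ 0.6608 -0.7505 -0.0002 -0.4237]
 [-0.7243 -0.6378  0.2618  0.2593]
 [-0.1966 -0.1728 -0.9651  0.5046]
 [ 0.      0.      0.      1.    ]]
cap 0.84 275.5 180.7 [ 0.518 -0.106  0.09 ]
cap_grip 0.75 274.6 190.5 [ 0.5188 -0.1046  0.14  ]
2438 0.15392443956112067 ((0.5210970640182495, -0.10587502270936966), 0.022295160219073296)
3294 0.12388984231561836 ((0.5207555294036865, -0.10600325465202332), 0.03801305219531059)
```

View pics/wrist1.png

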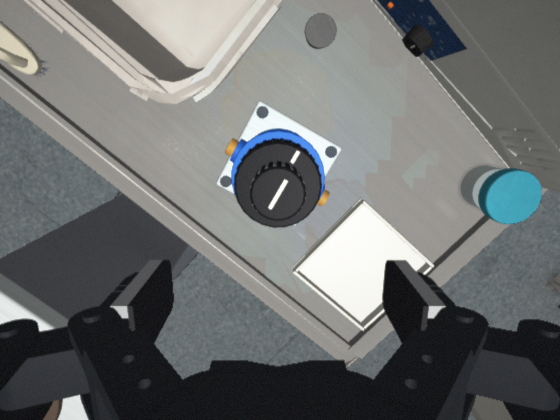

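```bash
python3 -m crank '[[0,0,0,0.021,0.017,-0.15,-1],[0,0,0,0.021,0.017,-0.3,-1],[0,0,0,0.021,0.017,-0.45,-1],[0,0,0,0.021,0.017,-0.6,-1],[0,0,0,0.021,0.017,-0.7,-1],[0,0,0,0.021,0.017,-0.755,-1],[0,0,0,0.021,0.017,-0.755,-1],[0,0,0,0.021,0.017,-0.755,-1]]' 40
python3 - <<'E'
from h import *
np.set_printoptions(precision=4,suppress=True)
n="wrist";c=cam(n); im,d=snapshot(n); cv2.imwrite(f"pics/{n}2.png",im)
P,u,v=cloud(c,d)
t=(abs(P[:,0]-.52)<.06)&(abs(P[:,1]+.105)<.06)&(P[:,2]>.149)&(P[:,2]<.160); Q=P[t]
print(t.sum(),np.median(Q[:,2]),cv2.minEnclosingCircle(Q[:,:2].astype(np.float32)))
im,d=snapshot("side"); cv2.imwrite(f"pics/side2.png",cv2.resize(im[120:300,200:440],None,fx=3,fy=3))
E
```

```text
time_s: 4.2
position: [0.5208, -0.1049, 0.1276]
tcp_rot: [[0.662, 0.001, 0.749], [-0.749, -0.0, 0.662], [0.001, -1.0, 0.0]]
force: [0.1, -0.1, -0.2]
opening: 0.0857
6384 0.15391538930073295 ((0.5211421251296997, -0.10582508146762848), 0.022594723850488663)
```

View pics/side2.png

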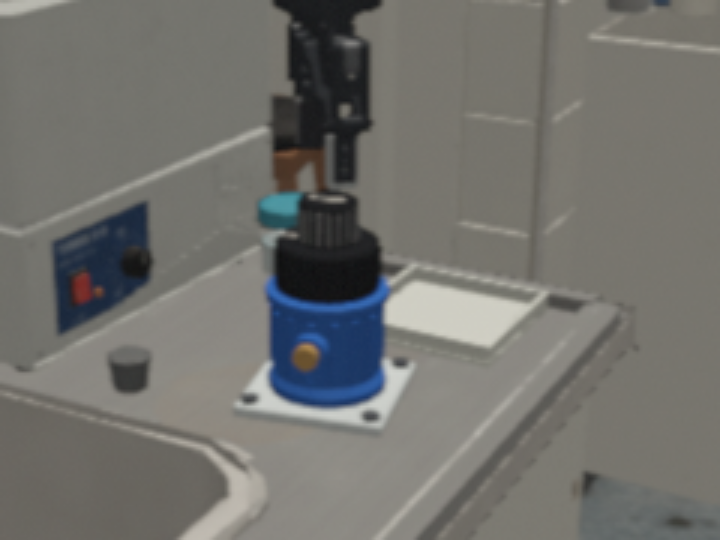

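View pics/wrist2.png

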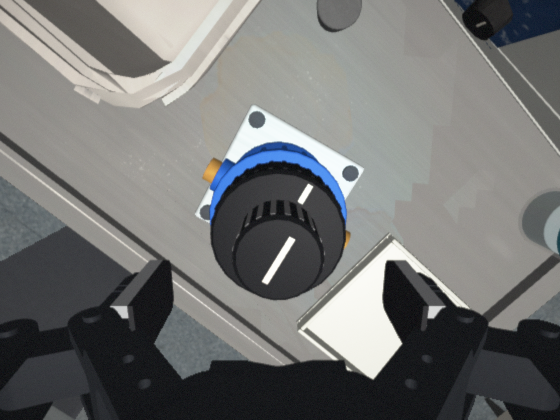

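Run:
```python
from h import *
o=get_obs(); p=o['position']; x=o['tcp_rot'][:,0]; y=o['tcp_rot'][:,1]
for n in ["wrist","side"]:
    c=cam(n)
    for k in (-.0425,0,.0425): print(n,k,proj(c,p+k*x),proj(c,p+k*x-.019*y))
n="side";im,d=snapshot(n); cv2.imwrite(f"pics/side3.png",im)
n="scene";im,d=snapshot(n); cv2.imwrite(f"pics/scene3.png",cv2.resize(im[80:300,200:440],None,fx=2.5,fy=2.5))
n="side";c=cam("side");P,u,v=cloud(c,snapshot(n)[1])
t=(np.hypot(P[:,0]-.52,P[:,1]+.105)<.09)&(P[:,2]>.1)
for a in np.arange(.1,.26,.01):
    s=t&(P[:,2]>a)&(P[:,2]<a+.01); print(round(a,2),s.sum(),P[s].min(0),P[s].max(0))
```

```text
wrist -0.0425 (np.float64(197.5325565596665), np.float64(238.7049238030574)) (np.float64(188.96822838589452), np.float64(252.29240507358267))
wrist 0 (np.float64(276.1431186508603), np.float64(238.7133298876073)) (np.float64(275.9782322192379), np.float64(252.3029443759637))
wrist 0.0425 (np.float64(354.76659193875787), np.float64(238.72173735279372)) (np.float64(363.0040540232676), np.float64(252.31348559433567))
side -0.0425 (np.float64(313.2171691047481), np.float64(204.60237216526627)) (np.float64(313.32262219657105), np.float64(195.93775494899242))
side 0 (np.float64(308.4139057342498), np.float64(197.4550214433474)) (np.float64(308.48279258698176), np.float64(189.06624121173218))
side 0.0425 (np.float64(303.95504600590283), np.float64(190.82015014020888)) (np.float64(303.9922600645703), np.float64(182.69065396910966))
0.1 161 [ 0.47981336 -0.12239426  0.1000362 ] [ 0.54555501 -0.06483591  0.10997743]
0.11 166 [ 0.47998132 -0.12693725  0.11006355] [ 0.54754089 -0.06624007  0.11997537]
0.12 274 [ 0.4814127  -0.14038626  0.12002843] [ 0.55471628 -0.06502114  0.12969293]
0.13 96 [ 0.49695346 -0.11125386  0.13005073] [ 0.53817455 -0.08190108  0.13995358]
0.14 95 [ 0.4967894  -0.11092959  0.14019387] [ 0.53845366 -0.07999637  0.14999228]
0.15 137 [ 0.49613607 -0.12516661  0.15030904] [ 0.53986227 -0.08221842  0.15552752]Traceback (most recent call last):
  File "<stdin>", line 11, in <module>
    return umr_minimum(a, axis, None, out, keepdims, initial, where)
ValueError: zero-size array to reduction operation minimum which has no identity
```

View pics/side3.png

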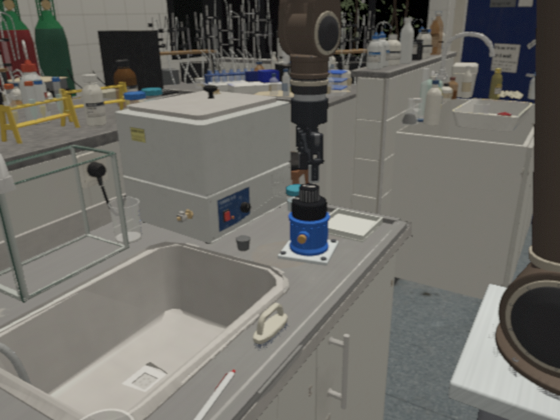

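View pics/scene3.png

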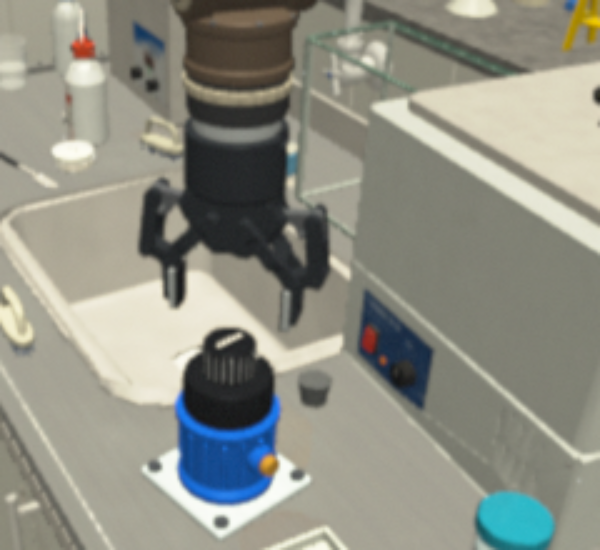

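Run:
```python
from h import *
np.set_printoptions(precision=3,suppress=True)
o=get_obs();print(o['position'],o['joints'],o['opening'])
for n in ["scene","side","wrist"]:
    c=cam(n);im,d=snapshot(n);P,u,v=cloud(c,d)
    t=(np.hypot(P[:,0]-.52,P[:,1]+.105)<.14)&(P[:,2]>.1)&(P[:,0]<.69)
    print(n)
    for a in np.arange(.12,.36,.01):
        s=t&(P[:,2]>a)&(P[:,2]<a+.01)
        if s.sum(): print(round(a,2),s.sum(),P[s].min(0)[:2],P[s].max(0)[:2])
    if n=="wrist":
        for uu,vv in [(150,275),(168,275),(140,290),(410,275),(392,275)]:
            print(uu,vv,d[vv,uu],atd(c,uu,vv,d[vv,uu]))
```

```text
[ 0.521 -0.105  0.128] [-0.198  0.145 -0.165  1.259 -0.     2.219] 0.08553639466046402
scene
0.12 396 [ 0.481 -0.145] [ 0.554 -0.072]
0.13 80 [ 0.496 -0.129] [ 0.539 -0.102]
0.14 84 [ 0.496 -0.13 ] [ 0.535 -0.103]
0.15 234 [ 0.496 -0.129] [ 0.539 -0.087]
0.17 8 [ 0.481 -0.145] [ 0.549 -0.07 ]
0.18 59 [ 0.478 -0.152] [ 0.556 -0.068]
0.19 76 [ 0.478 -0.152] [ 0.56  -0.068]
0.2 80 [ 0.478 -0.153] [ 0.563 -0.069]
0.21 69 [ 0.474 -0.154] [ 0.556 -0.067]
0.22 172 [ 0.461 -0.167] [ 0.575 -0.056]
0.23 235 [ 0.462 -0.169] [ 0.575 -0.05 ]
0.24 326 [ 0.463 -0.168] [ 0.576 -0.051]
0.25 232 [ 0.464 -0.167] [ 0.576 -0.056]
0.26 332 [ 0.465 -0.167] [ 0.571 -0.061]
0.27 433 [ 0.465 -0.165] [ 0.572 -0.053]
0.28 131 [ 0.469 -0.162] [ 0.57 -0.05]
0.29 151 [ 0.482 -0.143] [ 0.549 -0.091]
0.3 215 [ 0.482 -0.144] [ 0.549 -0.09 ]
0.31 224 [ 0.482 -0.144] [ 0.546 -0.09 ]
0.32 226 [ 0.482 -0.145] [ 0.549 -0.09 ]
0.33 320 [ 0.481 -0.143] [ 0.555 -0.075]
0.34 152 [ 0.484 -0.139] [ 0.546 -0.099]
0.35 230 [ 0.483 -0.143] [ 0.549 -0.093]
side
0.12 277 [ 0.482 -0.141] [ 0.555 -0.065]
0.13 95 [ 0.497 -0.11 ] [ 0.53
[... 961 characters left out ...]
509 -0.126] [ 0.543 -0.084]
0.15 6344 [ 0.499 -0.128] [ 0.543 -0.084]
0.17 241 [ 0.486 -0.144] [ 0.557 -0.064]
0.18 1429 [ 0.485 -0.145] [ 0.564 -0.058]
0.19 1970 [ 0.484 -0.145] [ 0.564 -0.058]
0.2 2074 [ 0.485 -0.144] [ 0.564 -0.058]
0.21 1639 [ 0.483 -0.15 ] [ 0.57  -0.051]
0.22 8299 [ 0.47  -0.161] [ 0.579 -0.042]
0.23 11726 [ 0.469 -0.165] [ 0.578 -0.044]
0.24 12355 [ 0.486 -0.146] [ 0.572 -0.051]
0.25 8863 [ 0.508 -0.122] [ 0.557 -0.067]
0.26 1527 [ 0.518 -0.112] [ 0.552 -0.074]
150 275 0.12167832 [ 0.501 -0.064  0.195]
168 275 0.13634752 [ 0.497 -0.07   0.181]
140 290 0.110682815 [ 0.502 -0.065  0.206]
410 275 0.12349219 [ 0.56  -0.133  0.193]
392 275 0.13080125 [ 0.555 -0.132  0.187]
```

```bash
cat > tips.py <<'E'
from h import *
np.set_printoptions(precision=3,suppress=True)
o=get_obs();print(o['position'],o['joints'],o['opening'],o['force'])
for n in ["scene","side","wrist"]:
    c=cam(n);im,d=snapshot(n);P,u,v=cloud(c,d)
    t=(np.hypot(P[:,0]-.52,P[:,1]+.105)<.14)&(P[:,2]>.1)&(P[:,0]<.69)
    print(n)
    for a in np.arange(.12,.25,.005):
        s=t&(P[:,2]>a)&(P[:,2]<a+.005)
        if s.sum(): print(round(a,3),s.sum(),P[s].min(0)[:2],P[s].max(0)[:2])
E
python3 -m crank '[[0,0,0,0,0,0.15,0.1],[0,0,0,0,0,0.15,0.1],[0,0,0,0,0,0.15,0.1],[0,0,0,0,0,0.15,0.1],[0,0,0,0,0,0.15,0.1],[0,0,0,0,0,0.15,0.1]]' 40
python3 tips.py
```

```text
time_s: 5.2
position: [0.5203, -0.1045, 0.1487]
tcp_rot: [[0.663, -0.001, 0.749], [-0.749, 0.0, 0.663], [-0.001, -1.0, -0.001]]
force: [0.4, 0.2, 0.0]
opening: 0.0391
[ 0.52  -0.105  0.149] [-0.198  0.141 -0.123  1.307 -0.     2.219] 0.03909645647507302 [0.449 0.238 0.014]
scene
0.12 309 [ 0.48  -0.146] [ 0.554 -0.07 ]
0.125 85 [ 0.481 -0.14 ] [ 0.549 -0.077]
0.13 44 [ 0.495 -0.13 ] [ 0.533 -0.102]
0.135 39 [ 0.496 -0.13 ] [ 0.538 -0.103]
0.14 46 [ 0.496 -0.13 ] [ 0.536 -0.103]
0.145 44 [ 0.497 -0.129] [ 0.535 -0.102]
0.15 199 [ 0.497 -0.129] [ 0.538 -0.087]
0.155 32 [ 0.5   -0.124] [ 0.537 -0.09 ]
0.185 10 [ 0.495 -0.13 ] [ 0.536 -0.083]
0.19 28 [ 0.493 -0.131] [ 0.534 -0.085]
0.195 39 [ 0.492 -0.134] [ 0.542 -0.084]
0.2 40 [ 0.492 -0.133] [ 0.542 -0.084]
0.205 45 [ 0.492 -0.134] [ 0.546 -0.084]
0.21 41 [ 0.492 -0.135] [ 0.546 -0.084]
0.215 43 [ 0.492 -0.135] [ 0.546 -0.084]
0.22 44 [ 0.491 -0.134] [ 0.54  -0.084]
0.225 33 [ 0.487 -0.138] [ 0.539 -0.079]
0.23 66 [ 0.478 -0.151] [ 0.542 -0.078]
0.235 102 [ 0.476 -0.151] [ 0.558 -0.074]
0.24 120 [ 0.476 -0.152] [ 0.56  -0.061]
0.245 7
[... 1107 characters left out ...]
45 168 [ 0.51  -0.121] [ 0.543 -0.084]
0.15 4749 [ 0.499 -0.128] [ 0.543 -0.084]
0.155 313 [ 0.503 -0.124] [ 0.541 -0.085]
0.18 1 [ 0.503 -0.095] [ 0.503 -0.095]
0.185 89 [ 0.502 -0.124] [ 0.544 -0.079]
0.19 343 [ 0.5   -0.127] [ 0.547 -0.077]
0.195 462 [ 0.501 -0.127] [ 0.548 -0.076]
0.2 522 [ 0.5   -0.127] [ 0.548 -0.076]
0.205 577 [ 0.5   -0.127] [ 0.548 -0.076]
0.21 655 [ 0.5   -0.127] [ 0.548 -0.076]
0.215 576 [ 0.5   -0.127] [ 0.548 -0.076]
0.22 1227 [ 0.499 -0.128] [ 0.549 -0.078]
0.225 539 [ 0.498 -0.131] [ 0.553 -0.069]
0.23 1409 [ 0.496 -0.135] [ 0.564 -0.059]
0.235 2564 [ 0.48  -0.149] [ 0.565 -0.058]
0.24 7249 [ 0.48 -0.15] [ 0.566 -0.057]
0.245 3014 [ 0.48 -0.15] [ 0.567 -0.055]
```

Run:
```python
from h import *
np.set_printoptions(precision=4,suppress=True)
o=get_obs();p=o['position'];R=o['tcp_rot'];x=R[:,0];zz=R[:,2]
for n in ["scene","side","wrist"]:
    c=cam(n);im,d=snapshot(n);P,u,v=cloud(c,d)
    A=(P-p)@x;B=(P-p)@zz
    t=(np.hypot(A,B)<.06)&(P[:,2]>.188)&(P[:,2]<.215)
    for s in (t&(A>0),t&(A<0)): print(n,"finger A",np.percentile(A[s],[1,50,99]),"B",np.percentile(B[s],[1,50,99]))
    s=(np.hypot(A,B)<.05)&(P[:,2]>.151)&(P[:,2]<.158)
    print(" cap A",A[s].min(),A[s].max(),(A[s].min()+A[s].max())/2,"B",B[s].min(),B[s].max(),(B[s].min()+B[s].max())/2)
    cv2.imwrite(f"pics/{n}4.png",im)
```

```text
scene finger A [0.0193 0.0258 0.0327] B [-0.0135 -0.0097  0.0046]
scene finger A [-0.032  -0.0209 -0.0192] B [-0.0139 -0.0088  0.0072]
 cap A -0.021587988105760864 0.02190758134681884 0.0001597966205289878 B -0.02607502613050355 0.017861032658007175 -0.004106996736248187
side finger A [0.0161 0.0201 0.0288] B [0.0029 0.0081 0.0116]
side finger A [-0.0348 -0.0292 -0.0186] B [-0.0114  0.0017  0.0113]
 cap A -0.02219946173112086 0.02103061040586507 -0.0005844256626278948 B -0.021509922526733043 0.020037495853518095 -0.000736213336607474
wrist finger A [0.0198 0.0218 0.0334] B [-0.0098  0.0075  0.0119]
wrist finger A [-0.0318 -0.0203 -0.0182] B [-0.01    0.0076  0.0119]
 cap A -0.020397650430188187 0.0230247817590998 0.0013135656644558073 B -0.022561326795795585 0.0213700674785163 -0.0005956296586396431
```

View pics/wrist4.png

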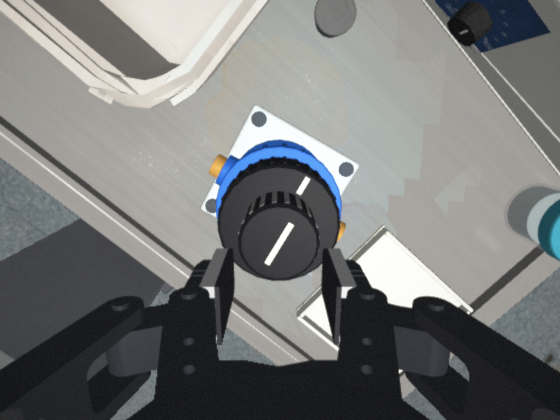

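```bash
python3 -m crank '[[0,0,0,-0.0065,-0.006,0,-1],[0,0,0,-0.0065,-0.006,0,-1],[0,0,0,-0.0065,-0.006,0,-1],[0,0,0,-0.0065,-0.006,0,-1],[0,0,0,-0.0065,-0.006,0,-1],[0,0,0,-0.0065,-0.006,-0.1,-1],[0,0,0,-0.0065,-0.006,-0.2,-1],[0,0,0,-0.0065,-0.006,-0.3,-1],[0,0,0,-0.0065,-0.006,-0.38,-1],[0,0,0,-0.0065,-0.006,-0.38,-1],[0,0,0,-0.0065,-0.006,-0.38,-1]]' 40
python3 - <<'E'
from h import *
im,d=snapshot("side"); cv2.imwrite(f"pics/side5.png",cv2.resize(im[120:300,200:440],None,fx=3,fy=3))
im,d=snapshot("wrist"); cv2.imwrite(f"pics/wrist5.png",im)
E
```

```text
time_s: 6.6
position: [0.5196, -0.1055, 0.0925]
tcp_rot: [[0.663, -0.0, 0.749], [-0.749, 0.0, 0.663], [-0.0, -1.0, -0.0]]
force: [-0.5, 0.2, -0.1]
opening: 0.0852
```

View pics/side5.png

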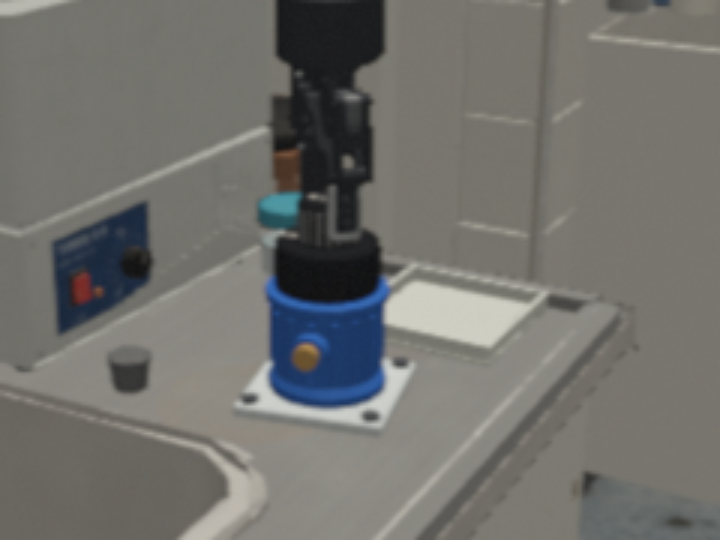

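View pics/wrist5.png

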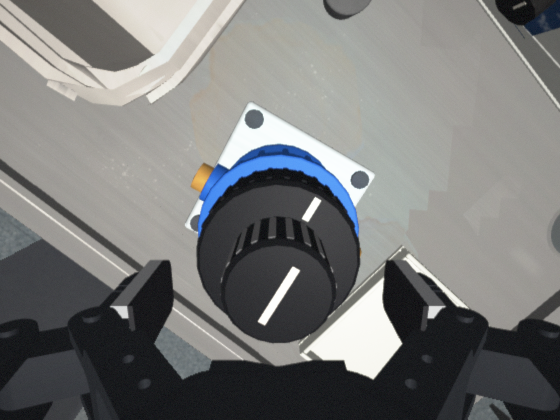

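```bash
python3 -m crank '[[0,0,0,0,0,0,1],[0,0,0,0,0,0,1],[0,0,0,0,0,0,1],[0,0,0,0,0,0,1],[0,0,0,0,0,0,1],[0,0,0,0,0,0,1],[0,0,0,0,0,0,1]]' 40
python3 - <<'E'
from h import *
o=get_obs();print(o['force'],o['torque'],o['opening'])
im,d=snapshot("side"); cv2.imwrite(f"pics/side6.png",cv2.resize(im[120:300,200:440],None,fx=3,fy=3))
E
```

```text
time_s: 7.4
position: [0.52, -0.1056, 0.0929]
tcp_rot: [[0.663, 0.001, 0.749], [-0.749, -0.0, 0.663], [0.001, -1.0, 0.001]]
force: [-0.8, 0.1, 5.0]
opening: 0.0428
[-0.79253635  0.13672496  4.99809468] [ 0.04947964  0.18850003 -0.0303903 ] 0.04281709070807787
```

View pics/side6.png

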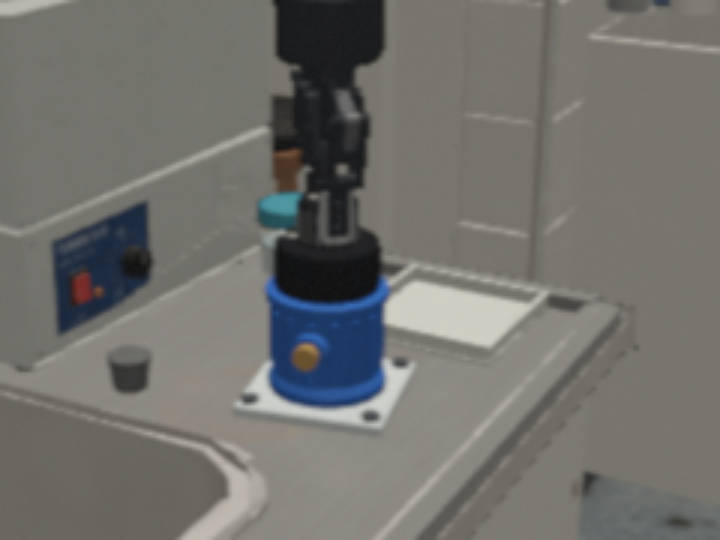

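```bash
python3 -m crank '[[0,0,0.01,0,0,0.002,1],[0,0,0.025,0,0,0.004,1],[0,0,0.04,0,0,0.0065,1],[0,0,0.06,0,0,0.01,1],[0,0,0.08,0,0,0.0135,1],[0,0,0.08,0,0,0.0135,1]]' 60
python3 -c "
from h import *
o=get_obs();print(o['force'],o['torque'],o['opening'],o['joints'])"
```

```text
time_s: 8.05
position: [0.5198, -0.1055, 0.0945]
tcp_rot: [[0.942, 0.0, 0.337], [-0.337, -0.0, 0.942], [0.0, -1.0, 0.0]]
force: [0.7, -1.0, 2.7]
opening: 0.0421
[ 0.73512329 -0.96677774  2.72926885] [ 0.04537368 -0.05123556  0.0588597 ] 0.04210971215007741 [-2.00265877e-01  1.54373810e-01 -2.27367054e-01  1.18871303e+00
  4.59659289e-05  1.71384621e+00]
```

Run:
```python
from h import *
im,d=snapshot("wrist"); cv2.imwrite(f"pics/wrist7.png",im)
```

```text
(no output)
```

View pics/wrist7.png

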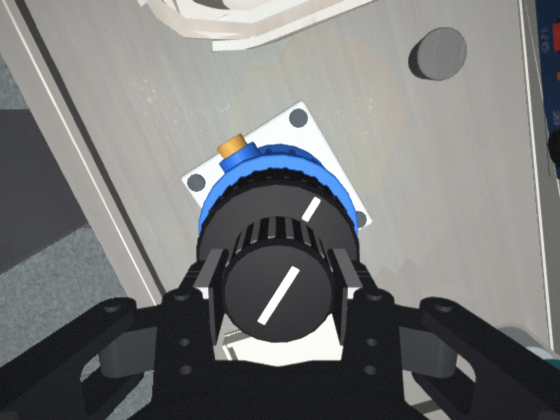

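```bash
python3 -m crank '[[0,0,0.02,0,0,0.0034,1],[0,0,0.04,0,0,0.0067,1],[0,0,0.06,0,0,0.01,1],[0,0,0.08,0,0,0.0134,1],[0,0,0.1,0,0,0.0168,1],[0,0,0.12,0,0,0.02,1],[0,0,0.14,0,0,0.0235,1],[0,0,0.16,0,0,0.0268,1],[0,0,0.18,0,0,0.03,1],[0,0,0.2,0,0,0.0335,1],[0,0,0.2,0,0,0.0335,1]]'
python3 -c "
from h import *
o=get_obs();print(o['force'],o['torque'],o['opening'],o['joints'])"
```

```text
time_s: 9.2
position: [0.5197, -0.1054, 0.0993]
tcp_rot: [[0.613, -0.0, -0.79], [0.79, 0.0, 0.613], [0.0, -1.0, 0.0]]
force: [0.8, -0.0, 2.5]
opening: 0.0422
[ 0.7594191  -0.04529661  2.54873016] [ 0.03762819 -0.07683791  0.05627345] 0.042233605153412436 [-2.00216520e-01  1.52646169e-01 -2.18636927e-01  1.19958694e+00
  1.51159813e-04  4.59762211e-01]
```

```bash
python3 -m crank '[[0,0,0.02,0,0,0.0034,1],[0,0,0.04,0,0,0.0067,1],[0,0,0.06,0,0,0.01,1],[0,0,0.08,0,0,0.0134,1],[0,0,0.1,0,0,0.0168,1],[0,0,0.12,0,0,0.02,1],[0,0,0.14,0,0,0.0235,1],[0,0,0.16,0,0,0.0268,1],[0,0,0.18,0,0,0.03,1],[0,0,0.2,0,0,0.0335,1],[0,0,0.2,0,0,0.0335,1],[0,0,0.2,0,0,0.0335,1]]'
python3 - <<'E'
from h import *
o=get_obs();print(o['force'],o['torque'],o['opening'],o['joints'])
im,d=snapshot("wrist"); cv2.imwrite(f"pics/wrist8.png",im)
im,d=snapshot("side"); cv2.imwrite(f"pics/side8.png",cv2.resize(im[120:300,200:440],None,fx=3,fy=3))
for n in ("side","scene"):
    c=cam(n);P,u,v=cloud(c,snapshot(n)[1])
    s=(np.hypot(P[:,0]-.52,P[:,1]+.106)<.037)&(np.hypot(P[:,0]-.52,P[:,1]+.106)>.028)&(P[:,2]>.115)&(P[:,2]<.148)
    print(n,s.sum(),np.percentile(P[s,2],[10,50,90]))
E
```

```text
time_s: 10.4
position: [0.5193, -0.1054, 0.1041]
tcp_rot: [[-0.559, -0.001, -0.829], [0.829, 0.0, -0.559], [0.001, -1.0, 0.001]]
force: [0.3, -0.7, 0.7]
opening: 0.0423
[ 0.31809341 -0.68480615  0.66597204] [0.07193622 0.03887098 0.01228898] 0.042297937068710274 [-2.00236961e-01  1.50906773e-01 -2.10008538e-01  1.21067130e+00
  5.93349765e-05 -7.93496523e-01]
side 169 [0.1235644  0.13466634 0.13829312]
scene 214 [0.12699056 0.13465157 0.13595679]
```

View pics/wrist8.png

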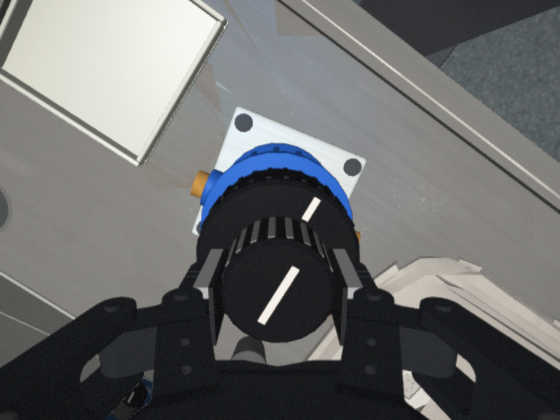

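View pics/side8.png

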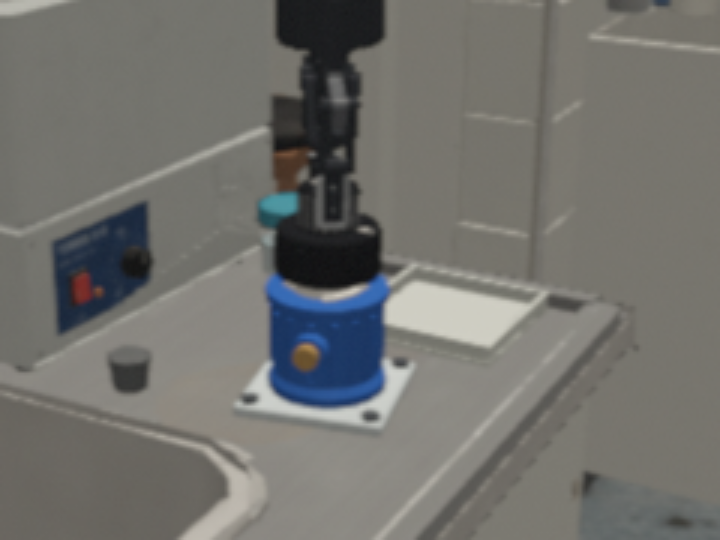

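```bash
python3 -m crank '[[0,0,0.02,0,0,0.0034,1],[0,0,0.04,0,0,0.0067,1],[0,0,0.06,0,0,0.01,1],[0,0,0.08,0,0,0.0134,1],[0,0,0.1,0,0,0.0168,1],[0,0,0.12,0,0,0.02,1],[0,0,0.14,0,0,0.0235,1],[0,0,0.16,0,0,0.0268,1],[0,0,0.18,0,0,0.03,1],[0,0,0.2,0,0,0.0335,1],[0,0,0.21,0,0,0.035,1],[0,0,0.21,0,0,0.035,1]]'
python3 -m crank '[[0,0,0,0,0,0.01,1],[0,0,0,0,0,0.02,1],[0,0,0,0,0,0.03,1],[0,0,0,0,0,0.03,1]]'
python3 -c "
from h import *
o=get_obs();print(o['force'],o['torque'],o['opening'],o['joints'])"
```

```text
time_s: 11.8
position: [0.5194, -0.1054, 0.1093]
tcp_rot: [[-0.941, -0.001, 0.339], [-0.339, 0.0, -0.941], [0.001, -1.0, -0.0]]
force: [0.2, -0.2, -1.3]
opening: 0.0422
time_s: 12.2
position: [0.5199, -0.1055, 0.1145]
tcp_rot: [[-0.94, 0.001, 0.34], [-0.34, -0.0, -0.94], [-0.0, -1.0, 0.0]]
force: [-1.1, 0.5, -1.9]
opening: 0.0427
[-1.08373892  0.54892824 -1.88253669] [ 0.0115867  -0.01830711 -0.0261509 ] 0.04265623821958807 [-2.00252094e-01  1.47355589e-01 -1.91208132e-01  1.23169355e+00
  4.11983314e-06 -2.11793871e+00]
```

```bash
python3 -m crank '[[0,0,0,0,0,0.04,1],[0,0,0,0,0,0.1,1],[0,0,0,0,0,0.18,1],[0,0,0,0,0,0.26,1],[0,0,0,0,0,0.34,1],[0,0,0,0,0,0.4,1],[0,0,0,0,0,0.4,1],[0,0,0,0,0,0.4,1]]'
python3 - <<'E'
from h import *
np.set_printoptions(precision=4,suppress=True)
o=get_obs();print(o['position'],o['force'],o['torque'],o['opening'])
im,d=snapshot("side"); cv2.imwrite(f"pics/side9.png",cv2.resize(im[120:300,200:440],None,fx=3,fy=3))
for n in ("side","scene"):
    c=cam(n);P,u,v=cloud(c,snapshot(n)[1])
    t=(abs(P[:,0]-.4935)<.08)&(abs(P[:,1]+.27)<.08)&(abs(P[:,2]-.018)<.0025)
    r=cv2.minAreaRect((P[t][:,:2]*1000).astype(np.float32)); print(n,"tray",r)
    s=(np.hypot(P[:,0]-.52,P[:,1]+.106)<.042)&(P[:,2]>.15)&(P[:,2]<.205)
    print(P[s].min(0),P[s].max(0))
    s=(np.hypot(P[:,0]-.52,P[:,1]+.106)<.037)&(np.hypot(P[:,0]-.52,P[:,1]+.106)>.028)&(P[:,2]>.15)&(P[:,2]<.22)
    print("skirt top",np.percentile(P[s,2],[50,90]))
E
```

```text
time_s: 13.0
position: [0.5198, -0.1055, 0.1742]
tcp_rot: [[-0.94, 0.0, 0.34], [-0.34, -0.0, -0.94], [-0.0, -1.0, 0.0]]
force: [-0.5, 0.1, -1.8]
opening: 0.0422
[ 0.5198 -0.1055  0.1742] [-0.5448  0.1382 -1.7901] [ 0.0382  0.0115 -0.002 ] 0.04219730978738133
side tray ((492.3824768066406, -267.6904296875), (123.8687744140625, 130.98873901367188), 0.5011550188064575)
[ 0.48   -0.1394  0.1692] [ 0.5553 -0.0642  0.205 ]
skirt top [0.2037 0.2052]
scene tray ((493.6018981933594, -275.2275390625), (135.2862548828125, 126.25882720947266), 89.31297302246094)
[ 0.4793 -0.1459  0.1695] [ 0.5553 -0.0735  0.205 ]
skirt top [0.2043 0.2058]
```

View pics/side9.png

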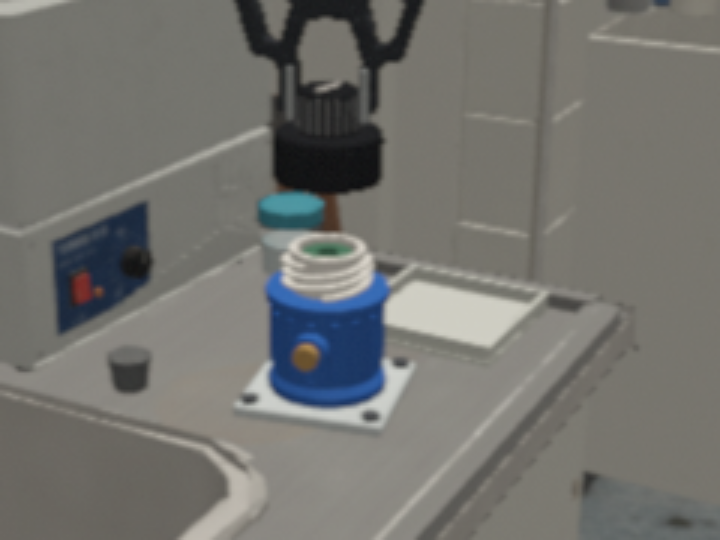

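```bash
python3 -m crank '[[0,0,0,-0.02,-0.1,0,1],[0,0,0,-0.05,-0.25,0,1],[0,0,0,-0.08,-0.4,0,1],[0,0,0,-0.11,-0.55,0,1],[0,0,0,-0.14,-0.7,0,1],[0,0,0,-0.16,-0.85,0,1],[0,0,0,-0.18,-0.95,0,1],[0,0,0,-0.18,-1,0,1],[0,0,0,-0.18,-1,0,1],[0,0,0,-0.18,-1,0,1]]'
python3 -m crank '[[0,0,0,0,-0.05,-0.1,1],[0,0,0,0,-0.1,-0.2,1],[0,0,0,0,-0.1,-0.35,1],[0,0,0,0,-0.1,-0.5,1],[0,0,0,0,-0.1,-0.65,1],[0,0,0,0,-0.1,-0.8,1],[0,0,0,0,-0.1,-0.9,1],[0,0,0,0,-0.1,-0.96,1],[0,0,0,0,-0.1,-1,1],[0,0,0,0,-0.1,-1,1],[0,0,0,0,-0.1,-1,1]]'
python3 - <<'E'
from h import *
np.set_printoptions(precision=4,suppress=True)
o=get_obs();print(o['position'],o['force'],o['torque'],o['opening'])
for n in ("side","scene"):
    im,d=snapshot(n); cv2.imwrite(f"pics/{n}10.png",cv2.resize(im[150:370,230:440],None,fx=2.5,fy=2.5))
    c=cam(n);P,u,v=cloud(c,d); x,y=o['position'][:2]; r=np.hypot(P[:,0]-x,P[:,1]-y)
    s=(r<.042)&(P[:,2]>.022)&(P[:,2]<.058)
    print(n,P[s].min(0),P[s].max(0))
    s=(r<.037)&(r>.028)&(P[:,2]>.03)&(P[:,2]<.065)
    print("skirt top",np.percentile(P[s,2],[50,90]))
E
```

```text
time_s: 14.15
position: [0.4927, -0.2551, 0.1741]
tcp_rot: [[-0.94, -0.0, 0.341], [-0.341, 0.001, -0.94], [-0.0, -1.0, -0.001]]
force: [-0.1, -0.3, -1.5]
opening: 0.0428
time_s: 15.25
position: [0.4932, -0.2705, 0.0249]
tcp_rot: [[-0.94, 0.001, 0.341], [-0.341, -0.0, -0.94], [-0.001, -1.0, 0.001]]
force: [-0.2, -0.4, -0.7]
opening: 0.042
[ 0.4932 -0.2705  0.0249] [-0.2048 -0.4109 -0.6949] [-0.0342 -0.0146 -0.0236] 0.042020840578616346
side [ 0.4534 -0.298   0.0221] [ 0.5282 -0.2287  0.0578]
skirt top [0.0532 0.0563]
scene [ 0.4532 -0.3109  0.0224] [ 0.5307 -0.2409  0.058 ]
skirt top [0.0559 0.0572]
```

View pics/scene10.png

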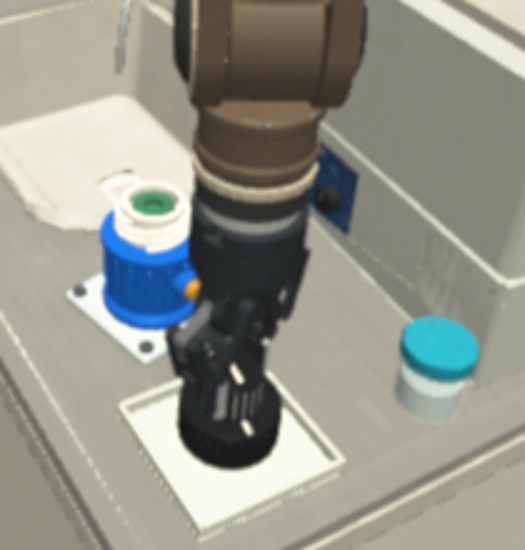

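View pics/side10.png

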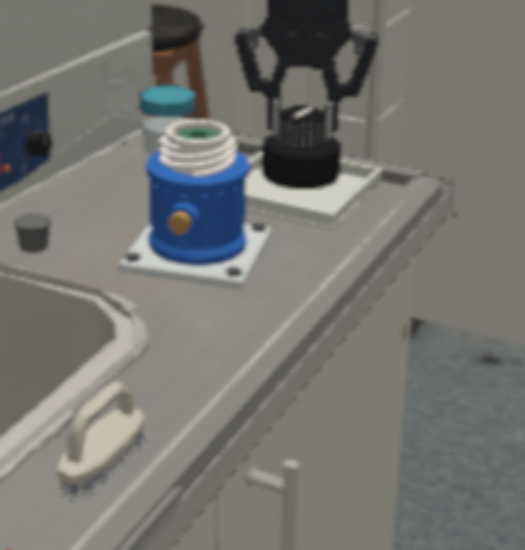

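```bash
python3 -m crank '[[0,0,0,0,0,-0.03,1],[0,0,0,0,0,-0.06,1],[0,0,0,0,0,-0.085,1],[0,0,0,0,0,-0.093,1],[0,0,0,0,0,-0.093,1],[0,0,0,0,0,-0.093,1]]'; python3 -m crank '[[0,0,0,0,0,-0.006,1],[0,0,0,0,0,-0.006,1]]'
```

```text
time_s: 15.95
position: [0.4927, -0.2705, 0.0102]
tcp_rot: [[-0.94, -0.0, 0.34], [-0.34, 0.0, -0.94], [0.0, -1.0, -0.0]]
force: [0.2, 0.5, -0.7]
opening: 0.0423
time_s: 16.15
position: [0.4927, -0.2705, 0.0094]
tcp_rot: [[-0.94, 0.0, 0.341], [-0.341, -0.0, -0.94], [-0.0, -1.0, 0.0]]
force: [0.4, -0.3, -1.8]
opening: 0.0426
```

```bash
python3 -m crank '[[0,0,0,0,0,-0.006,1],[0,0,0,0,0,-0.006,1]]'; python3 -m crank '[[0,0,0,0,0,-0.006,1],[0,0,0,0,0,-0.006,1]]'
```

```text
time_s: 16.35
position: [0.4926, -0.2704, 0.0084]
tcp_rot: [[-0.94, -0.0, 0.341], [-0.341, 0.0, -0.94], [0.0, -1.0, -0.0]]
force: [0.8, -0.8, -0.9]
opening: 0.0425
time_s: 16.55
position: [0.4928, -0.2705, 0.0079]
tcp_rot: [[-0.94, 0.0, 0.341], [-0.341, -0.0, -0.94], [-0.0, -1.0, 0.0]]
force: [-0.9, 0.7, 2.6]
opening: 0.0419
```

```bash
python3 -m crank '[[0,0,0,0,0,0,0.9],[0,0,0,0,0,0,0.3],[0,0,0,0,0,0,-0.2],[0,0,0,0,0,0,-0.6],[0,0,0,0,0,0,-1],[0,0,0,0,0,0,-1],[0,0,0,0,0,0,-1],[0,0,0,0,0,0,-1]]' 20;  python3 -m crank '[[0,0,0,0,0,0.05,-1],[0,0,0,0,0,0.15,-1],[0,0,0,0,0,0.3,-1],[0,0,0,0,0,0.5,-1],[0,0,0,0,0,0.7,-1],[0,0,0,0,0,0.9,-1],[0,0,0,0,0,1,-1],[0,0,0,0,0,1,-1],[0,0,0,0,0,1,-1]]'
python3 - <<'E'
from h import *
np.set_printoptions(precision=4,suppress=True)
o=get_obs();print(o['position'],o['force'],o['opening'])
for n in ("side","scene","wrist"):
    c=cam(n);im,d=snapshot(n); cv2.imwrite(f"pics/{n}11.png",im if n=="wrist" else cv2.resize(im[150:370,230:440],None,fx=2.5,fy=2.5))
    P,u,v=cloud(c,d); r=np.hypot(P[:,0]-.4927,P[:,1]+.2705)
    for lo,hi in ((.034,.045),(.062,.075)):
        s=(r<.042)&(P[:,2]>lo)&(P[:,2]<hi); Q=P[s]
        print(n,s.sum(),np.median(Q[:,2]),cv2.minEnclosingCircle(Q[:,:2].astype(np.float32)))
    t=(abs(P[:,0]-.4935)<.08)&(abs(P[:,1]+.27)<.08)&(abs(P[:,2]-.018)<.0025); print("rim",P[t].min(0),P[t].max(0))
E
```

```text
time_s: 17.35
position: [0.4927, -0.2705, 0.0075]
tcp_rot: [[-0.94, -0.0, 0.34], [-0.34, 0.0, -0.94], [-0.0, -1.0, -0.0]]
force: [-0.8, 0.1, -0.5]
opening: 0.0854
time_s: 18.25
position: [0.4927, -0.2705, 0.1575]
tcp_rot: [[-0.94, 0.0, 0.341], [-0.341, -0.0, -0.94], [-0.0, -1.0, 0.0]]
force: [-0.9, 0.3, -0.9]
opening: 0.0851
[ 0.4927 -0.2705  0.1575] [-0.9068  0.3237 -0.8703] 0.08508171434155984
side 235 0.038791654969997334 ((0.491835355758667, -0.26717525720596313), 0.038418248295784)
side 136 0.06812536285701978 ((0.49212846159935, -0.267976313829422), 0.023461053147912025)
rim [ 0.4301 -0.3332  0.0155] [ 0.5563 -0.2024  0.0204]
scene 595 0.03877647053075084 ((0.4905548095703125, -0.2715505361557007), 0.03851821646094322)
scene 397 0.06858358174423819 ((0.4914730489253998, -0.27172088623046875), 0.022442540153861046)
rim [ 0.4304 -0.3342  0.0155] [ 0.5566 -0.2075  0.0205]
wrist 3229 0.03870443347003915 ((0.49361616373062134, -0.270881712436676), 0.03815406933426857)
wrist 2438 0.06869376079472869 ((0.49356937408447266, -0.2710099518299103), 0.02246905490756035)
rim [ 0.4328 -0.3334  0.0155] [ 0.5585 -0.2075  0.0205]
```

View pics/wrist11.png

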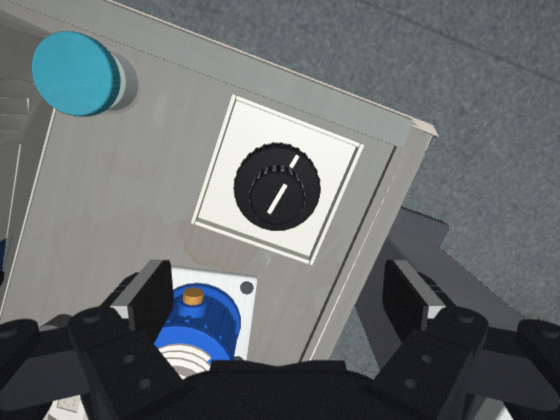

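View pics/side11.png

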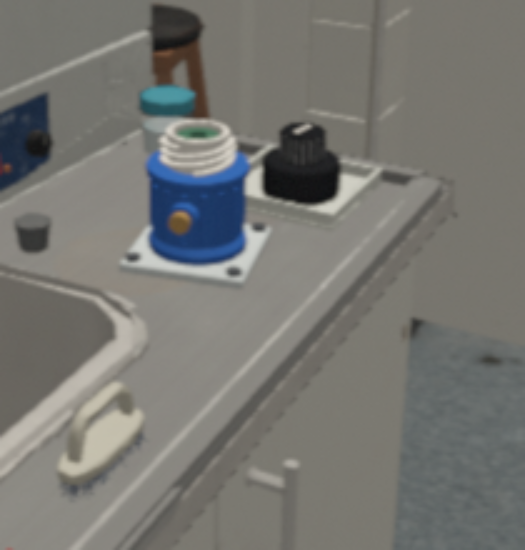

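The cap sits upright in the middle of the tray at wrist pixel (277,190). Its skirt top is at 38.8 mm, so the underside is about 4 mm up, on the tray floor. The gripper is clear, and the jar, stopper and brush look unmoved.

```bash
python3 -c "
from bench import job_done
print(job_done())"
```

```text
the job is handed in; nothing more can be done
None
```

The cap is off the filter housing and standing upright and flat in the white tray. I handed the job in at about 18 s of the 61 s allowed; the hand-in reports no verdict.

**What I did:** I gripped the round grip once at 40 to 60 N and turned it about 4.3 rad anticlockwise while following the thread upward. The last joint had enough range, so no regrasp was needed. Then I lifted the cap clear, set it down with light contact of about 3 N, released it and backed off upward.

**Last checks:**
- **Position:** the cap's centre is within about 5 mm of the tray's centre in all three cameras.
- **Height:** the skirt top is at 38.8 mm and the grip top at about 68.5 mm, so the underside is about 4 mm up, on the tray floor.
- **Gripper:** it is open and about 0.15 m above where it let go.
- **Forces:** the wrist force read 5 N or less at the end of every move. I had no direct reading of the force between cap and housing.
- **Bystanders:** the jar, stopper and brush look unmoved in the pictures; I did not measure them.

**Disagreement found:** the reported tool tip was about 37 mm lower than the fingertips seen by the cameras at grip opening (47 mm when fully open). My first approach therefore stopped above the cap, with nothing touched. I set the grasp height from the cameras instead. The cameras also differed from each other by 2 to 4 mm sideways.

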